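# Load a disk case into the copier's feed lane

### The job

Load the disk copier: with the fingertips, push the green disk case along the dark grey tray and down the lane between the two guide rails until it sits squarely against both rubber stops on the beige chassis, then press the orange load key on top of the chassis all the way down and let it go. The paper labels on the sides of the case have only just been gummed on, so neither the case nor the hand may touch either guide rail, and the key must not be pressed before the case is home. Only push the case, never lift or tip it, and leave everything else on the table as it is, the eject lever with its purple diskette included.

Things in the scene. Friction and masses are not known exactly. Their poses are not given: they have to be found in the camera images.
- copier: disk copier, fixed: a dark grey steel in-feed tray (x -90..90, y -210..240 mm, floor 12 mm above the table) and a beige steel chassis (x -150..150, y -490..-210, 130 mm tall) at its -y end. Origin on the table under the lane's centre line, z up. The lane runs along y at x = 0; the case is pushed towards -y
- rail_near: guide rail on the robot's side: nickel bar 6 mm wide, top 30 mm above the table (18 over the tray). Inner face at x = -58 mm in the copier's frame from y = -205 to +10 mm, then it flares outward by 14 mm up to the mouth at y = +43 mm. Origin at copier x -61, y 0, z 12 mm
- rail_far: the other guide rail, mirror image, inner face at x = +58 mm in the copier's frame (the lane is 116 mm wide inside). Origin at copier x +61, y 0, z 12 mm
- case: closed green disk case, 98 mm (its x, across the lane) x 108 mm (its y, along it) x 42 mm tall, 0.2 to 0.4 kg, paper labels on its x sides. Starts flat on the open tray before the lane's mouth, off centre and turned a little; slides when pushed with 2 to 5 N. Origin: centre of its underside; when home, at copier x about 0, y = -146 mm
- stops (a point): point half-way between the two black rubber stops (18 mm across, at copier x = -32 and +32 mm), on the plane of their faces: copier y = -200 mm, 36 mm above the table. The case is home with its front face on both
- load_key (a joint): travel of the orange load key, pressed straight down: 0 released, 0.006 m fully down; sprung, fully down takes 5 N
- load_key_top (a point): centre of the top face of the orange load key (26 mm across, top 152 mm above the table, 22 mm above the chassis's top), at x = -40, y = -257 mm in the copier's frame
- eject_lever (a joint): the steel eject lever with a black grip on the robot's side of the chassis: 0 as it stands, 0.6 rad fully swung, which pushes out the purple diskette in the slot next to it; to be left alone
- hex_key: nickel-plated L-shaped hex key, 86 x 29 x 6 mm, lying flat beside the lane; a bystander
- cleaning_disk: translucent blue head-cleaning disk, 94 x 90 x 4 mm, lying flat beyond the lane; a bystander
- black_disk: black diskette with a paper label, 94 x 90 x 4 mm, lying flat beyond the lane; a bystander
- marker: white marker pen with a red cap, 130 mm long, 17 mm thick, lying to the left of the tray; a bystander
- cleaner: amber bottle of head cleaner, 56 mm across, 140 mm tall, standing beyond the lane; origin under its centre; a bystander
- label_roll: roll of labels, 76 mm across, 30 mm tall, lying flat to the left of the tray; origin under its centre; a bystander
There are look-alikes about, which are no part of the job. There is more than one size of the case; the one meant has the size given above.

How it is judged:
By the outcome, as a careful person would: the job done as asked, in the order asked, and still so for the second after the job is handed in, with the robot touching nothing.
It also fails if it takes over 72 s, if anything falls off the work surface, if the arm or the gripper's body presses on something with over 40 N, if the wrist force passes 120 N, or if a joint passes its speed limit or range.

### The arm

A 6-joint arm with a two-finger parallel gripper is mounted at the origin on the work surface. World frame = base frame: x ahead of the robot, y to its left, z up, the work surface at z = 0. Lengths are in m, angles in rad, forces in N, time in s.
With the tool pointing down it reaches from about 0.3 to 0.875 m from the base axis. Payload 6.4 kg.
Tool frame: the origin (TCP) lies between the finger pads; the fingertips stand 22 mm ahead of it and the grasp point (between the pads) lies 3 mm ahead of it; z points along the fingers, y is the line along which they close (so a half turn about z gives the same grasp; the last joint's range is limited). The gripper opens to 85 mm and grips with 20 to 120 N. Pads are 22 mm wide; open, the fingers measure 114 mm over their backs; the gripper's body (76 mm by 85 mm) begins 54 mm behind the grasp point. The pads swing forward as they close: fully open they stand 13 mm farther back than shut.
Start: joints at [0.948, 0.181, 1.607, -0, 1.354, -0.206], TCP at [0.233, 0.526, 0.221] pointing down, gripper open.
Joint ranges: [-2.99, 2.99], [-0.89, 2.07], [0.3, 2.58], [-1.14, 4.28], [0, 2.63], [-3.12, 3.12]. Speed limits (rad/s): [2.57, 2.57, 3.01, 3.14, 3.14, 3.14].

### API

Orientations are given as a unit quaternion [w, x, y, z].
In Python, from bench import ctrl, imaging, workorder gives the robot as it stands.
- The arm moves only by the shell command python3 -m pendant 'ROWS' [OPENING]. ROWS is JSON, a list of rows, each a list of 4 numbers: the shift along the tool's x, y, z in cm, then the turn about the tool's z in degrees. In form: [[dx, dy, dz, roll], ...]. A call has 1 to 12 rows; each row is the pose to reach, as a shift and turn from the pose commanded when the call began, along the tool's axes at that moment; what a row does not reach only later rows make up. A row lasts 1/12 s, in which the tool goes at most 41.7 mm and 7.16 degrees, less where a joint would pass 70% of its speed; a pose out of reach is approached as far as the arm can. A call with a gripper value outside its range is refused whole. OPENING is the opening, from 0 (shut) to 1 (fully open), set as the call begins (- or left out, the last holds). The fingers move at their own pace and stop on an object; the grip force is fixed at half the most. Time passes only in rows, so rows that repeat a pose let the fingers close. It gives the time, the measured TCP pose, the force, the opening and the grip force at its end, in the units of the state.
- ctrl.get_obs(): the state, without advancing time (a new reading comes with each control period).
- imaging.camera(name): name is "side" or "top"; returns the picture (400x640x3 uint8, red, green, blue); there is no depth.
- imaging.camera_info(name): a dict with "K" (3x3 intrinsics, pixels), "k1" (the pictures are not rectified: a ray, as slopes to the right and down, at radius r is drawn at 1 + k1 r^2 times it, then the intrinsics apply), "T" (4x4, takes a point from camera to world coordinates). Camera axes: x right, y up, looking along -z (the intrinsics and any distortion apply to the point x, -y, -z); pixel columns grow to the right and rows downward; lengths in m; the calibration is good to about 2 mm. A picture is of the moment at which its call begins. camera_info takes no time and is no camera call.
- workorder.hand_in(): hands the job in; it is judged then, once.
The state is a dict: "time_s": time; "q": joint angles; "dq": joint speeds; "joint_efforts": joint torques, N m; "eef_pos": TCP position; "eef_rot": TCP orientation; "wrist_force": force on the tool from outside, world axes, zero at the start; "torque": the same for the moment, N m; "opening": opening from 0.0 (shut) to 1.0 (fully open); "grasp_force": force on a finger pad.
Only numpy, scipy, OpenCV 4.12 (cv2) and the standard library are available. Lean on these libraries where they do the work, as an engineer would, in place of code of your own. Each camera call takes 0.05 s, during which the arm holds its last target. There are 200 camera calls.

## Working session

There is one attempt and no reset: what is moved stays moved. The work goes in short steps, Python scripts to look and compute and a shell command to move; the robot and the scene stay as the last step left them, time stands still between calls to the robot, and variables do not carry over. Pictures are saved under pics/ and viewed, at most 10 in all, crops included, and the job is handed in when it is done.

```bash
mkdir -p pics; cat > h.py <<'E'
import numpy as np, cv2
from bench import ctrl, imaging, workorder
def ray(n,u,v):
    c=imaging.camera_info(n);K=np.array(c["K"]);T=np.array(c["T"])
    d=np.array([c["k1"],0,0,0,0],float)
    p=cv2.undistortPoints(np.array([[[u,v]]],float),K,d)[0,0]
    return T[:3,3],T[:3,:3]@np.array([p[0],-p[1],-1])
def at(n,u,v,z):
    o,d=ray(n,u,v);return o+d*(z-o[2])/d[2]
def pix(n,P):
    c=imaging.camera_info(n);K=np.array(c["K"]);T=np.array(c["T"])
    q=T[:3,:3].T@(np.array(P)-T[:3,3]);x,y=q[0]/-q[2],-q[1]/-q[2];s=1+c["k1"]*(x*x+y*y)
    return (K@[x*s,y*s,1])[:2]
def shot(n,f,crop=None,k=1):
    im=imaging.camera(n)
    if crop: a,b,c,d=crop;im=im[b:d,a:c]
    cv2.imwrite("pics/"+f,cv2.resize(im[:,:,::-1],None,fx=k,fy=k,interpolation=cv2.INTER_CUBIC))
E
python3 - <<'E'
from h import *
shot("top","t0.png",k=1.25);shot("side","s0.png",k=1.25)
for n in("top","side"):print(imaging.camera_info(n))
print(ctrl.get_obs())
E
```

```text
{'K': array([[415.29189156,   0.        , 313.89225459],
       [  0.        , 415.29189156, 202.56599314],
       [  0.        ,   0.        ,   1.        ]]), 'k1': -0.09939220400869546, 'T': array([[ 0.0092835 ,  0.99771698, -0.06689276,  0.45854836],
       [-0.99983577,  0.00822034, -0.01615115, -0.01438566],
       [-0.0155644 ,  0.06703171,  0.99762944,  1.27078572],
       [ 0.        ,  0.        ,  0.        ,  1.        ]])}
{'K': array([[457.92147422,   0.        , 315.02206468],
       [  0.        , 457.92147422, 200.51425069],
       [  0.        ,   0.        ,   1.        ]]), 'k1': 0.0336504427536291, 'T': array([[-0.99694272,  0.06495197, -0.04343343,  0.46849261],
       [-0.07768501, -0.76431347,  0.64014839,  0.72215933],
       [ 0.00838214,  0.6415654 ,  0.76702254,  1.00040465],
       [ 0.        ,  0.        ,  0.        ,  1.        ]])}
{'time_s': 0.1, 'q': array([ 9.47702985e-01,  1.81427628e-01,  1.60789582e+00,  5.53886637e-05,
        1.35382766e+00, -2.06318704e-01]), 'dq': array([ 2.68802053e-04, -1.96282726e-03, -4.32171300e-04,  2.09328441e-05,
       -1.99947707e-03,  3.50196003e-05]), 'joint_efforts': array([ 6.49897629e-04, -4.45878088e+01, -3.52235126e+01, -1.53696219e-04,
        4.08341482e-03,  1.65737964e-05]), 'eef_pos': array([0.23244228, 0.52536867, 0.22030216]), 'eef_rot': array([-3.38715197e-04,  2.06888168e-01,  9.78364287e-01, -7.02280710e-04]), 'wrist_force': array([0.65058827, 0.11571011, 0.43915171]), 'torque': array([0.06205645, 0.03847908, 0.03828454]), 'grasp_force': 0.0, 'opening': 0.9997764692068033}
```

View pics/t0.png

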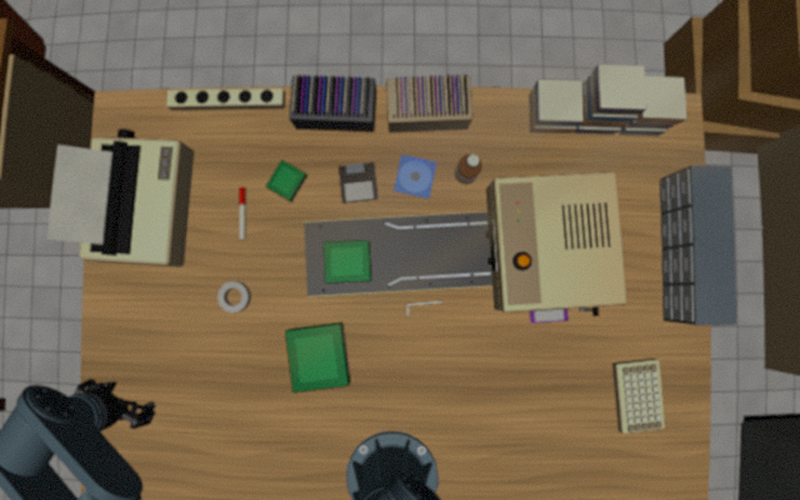

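View pics/s0.png

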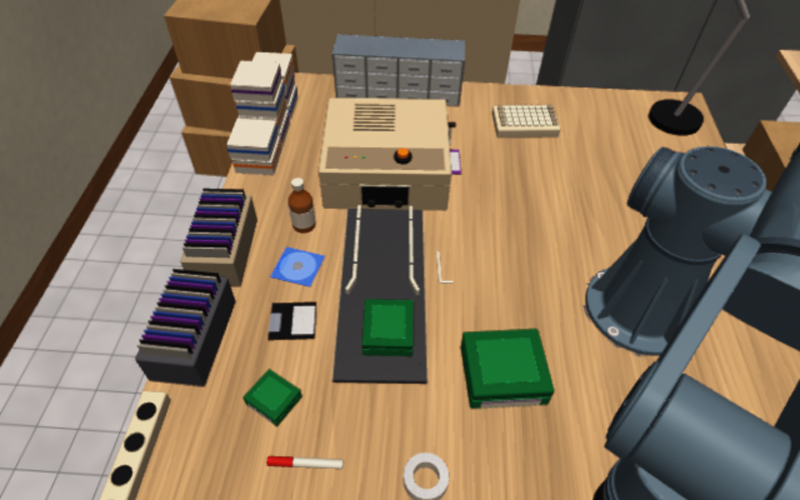

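Candidates (t0.png at 1.25x):
- Green case on the tray at (347,261). I choose this one: it lies on the tray before the mouth and is about 98x108 mm.
- Small green case at (286,180), which is off the tray.
- Large green case at (317,357), which is off the tray.

The orange key is at (522,261), and the lever with the purple diskette at (550-595,313). Next, close crops.

```bash
python3 - <<'E'
from h import *
shot("top","t1.png",(235,160,435,260),4)
shot("side","s1.png",(255,100,385,320),2.7)
E
```

```text
(no output)
```

View pics/t1.png

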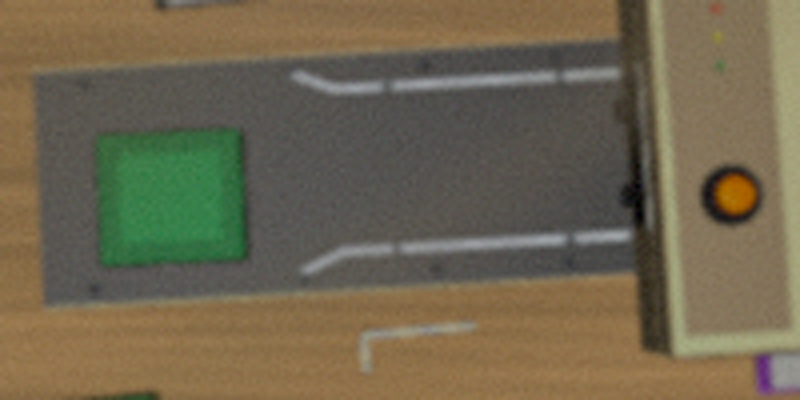

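View pics/s1.png

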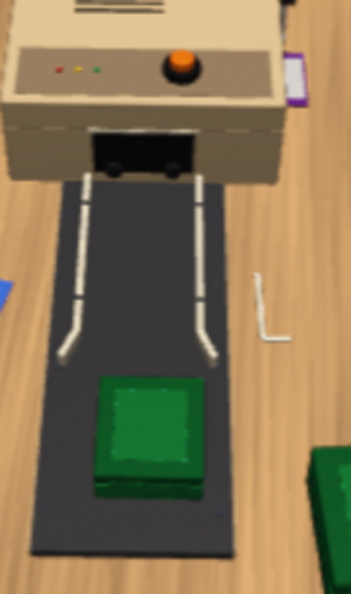

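The crops show the 98x108-ish case on the tray (top view, centre (172,197)), both rails with their flares, and the orange key at (736,194). I'll fit the poses from both cameras.

```bash
cat > fit.py <<'E'
from h import *
from scipy.optimize import least_squares
def fit(obs,x0,prior=None):
    L=[]
    for n,u,v,p in obs:
        L.append((n,u,v,p))
    def tf(x,p): c,s=np.cos(x[2]),np.sin(x[2]);return [x[0]+c*p[0]-s*p[1],x[1]+s*p[0]+c*p[1],p[2]]
    def r(x):
        return np.concatenate([pix(n,tf(x,p))-[u,v] for n,u,v,p in L])
    s=least_squares(r,x0,loss='soft_l1');return s.x,r(s.x).reshape(-1,2)
T=lambda u,v,*p:("top",235+u/4-.375,160+v/4-.375,np.array(p)/1e3)
S=lambda u,v,*p:("side",255+u/2.7-.3,100+v/2.7-.3,np.array(p)/1e3)
cop_t=[T(35,72,90,240,12),T(46,306,-90,240,12),T(335,90,61,10,30),T(348,251,-61,10,30),T(293,74,75,43,30),T(303,271,-75,43,30),T(736,194,-40,-257,152)]
cop_s=[S(32,553,90,240,12),S(234,556,-90,240,12),S(62,356,75,43,30),S(213,361,-75,43,30),S(79,329,61,10,30),S(199,329,-61,10,30),S(182,60,-40,-257,152)]
ca_t=[T(96,135,49,54,54),T(241,128,49,-54,54),T(247,260,-49,-54,54),T(101,265,-49,54,54)]
ca_s=[S(100,377,49,-54,54),S(205,377,-49,-54,54),S(204,478,-49,54,54),S(95,478,49,54,54)]
E
python3 - <<'E'
from fit import *
np.set_printoptions(precision=4,suppress=True)
for nm,o in [("cop both",cop_t+cop_s),("cop t",cop_t),("cop s",cop_s),("case both",ca_t+ca_s),("case t",ca_t),("case s",ca_s)]:
    x,r=fit(o,[.5,0,0]);print(nm,x[:2],np.degrees(x[2]));print(r.round(1).tolist())
E
```

```text
cop both [ 0.543  -0.0215] 3.797298384477406
[[-0.3, 0.3], [-0.3, 0.6], [0.1, 0.1], [-0.8, 0.4], [-0.6, 0.1], [-0.3, 0.7], [0.3, 0.3], [-1.3, -0.8], [0.1, -0.8], [-1.0, 0.1], [0.5, -0.9], [-1.2, 0.1], [0.2, 0.7], [-0.2, -1.2]]
cop t [ 0.544  -0.0223] 3.753721144454847
[[0.0, -0.1], [-0.1, 0.2], [0.4, -0.3], [-0.5, 0.1], [-0.3, -0.2], [-0.1, 0.4], [0.6, -0.0]]
cop s [ 0.5419 -0.0203] 3.8024336841669486
[[-0.9, -0.3], [0.6, -0.3], [-0.6, 0.5], [0.9, -0.6], [-0.8, 0.5], [0.7, 1.1], [0.1, -0.9]]
case both [0.5195 0.113 ] 3.511601240782062
[[-0.4, 0.3], [-0.2, 0.1], [-0.0, 0.3], [-0.2, 1.0], [-0.4, -0.7], [-0.4, 0.0], [0.3, 0.2], [-0.8, -0.6]]
case t [0.5208 0.1125] 3.049158009935682
[[-0.1, -0.3], [0.2, -0.2], [0.0, 0.1], [-0.1, 0.4]]
case s [0.5186 0.1136] 3.942053261836777
[[-0.2, -0.3], [-0.2, 0.1], [0.8, 0.3], [-0.3, -0.2]]
```

```bash
cat > go.py <<'E'
import sys
from h import *
from scipy.spatial.transform import Rotation as R
C=np.array([.543,-.0215]);A=np.radians(3.8)
M=np.array([[np.cos(A),-np.sin(A)],[np.sin(A),np.cos(A)]])
def state():
    o=ctrl.get_obs();r=R.from_quat(np.roll(o["eef_rot"],-1)).as_matrix()
    return o,np.array(o["eef_pos"]),r
def to(x,y,z,yaw):  # copier mm, z mm, yaw of tool y rel. copier x in deg
    o,p,r=state()
    w=np.r_[C+M@[x/1e3,y/1e3],z/1e3]
    d=r.T@(w-p)*100
    cur=np.degrees(np.arctan2(r[1,1],r[0,1]))-3.8
    roll=-((yaw-cur+180)%360-180)
    c=M.T@(p[:2]-C)*1e3
    print("now cop",c.round(1),"z",round(p[2]*1e3,1),"yaw",round(cur,2),"q6",o["q"][5].round(2),"t",o["time_s"],"F(cop)",(M.T@o["wrist_force"][:2]).round(1),o["wrist_force"][2].round(1),"open",round(o["opening"],2))
    print("delta",d.round(2),"roll",round(roll,1))
if __name__=="__main__": to(*map(float,sys.argv[1:5]))
E
python3 go.py -115 136 150 90
```

```text
now cop [-273.5  566.4] z 220.5 yaw 62.32 q6 -0.21 t 0.2 F(cop) [-0.4  0. ] -0.3 open 1.0
delta [-34.03 -30.74   7.08] roll -27.7
```

```bash
python3 -m pendant '[[-34,-30.7,7,-27.7],[-34,-30.7,7,-27.7],[-34,-30.7,7,-27.7],[-34,-30.7,7,-27.7],[-34,-30.7,7,-27.7],[-34,-30.7,7,-27.7],[-34,-30.7,7,-27.7],[-34,-30.7,7,-27.7],[-34,-30.7,7,-27.7],[-34,-30.7,7,-27.7],[-34,-30.7,7,-27.7],[-34,-30.7,7,-27.7]]' 0.6; python3 go.py -115 136 52 90
```

```text
time_s: 1.2
eef_pos: [0.4206, 0.1035, 0.1507]
eef_rot: [0.0, -0.032, 0.999, -0.001]
wrist_force: [-0.0, -0.1, -0.0]
opening: 0.603
grasp_force: 0.0
now cop [-113.9  132.9] z 150.7 yaw 89.85 q6 -1.67 t 1.2 F(cop) [-0.  -0.1] -0.0 open 0.6
delta [0.12 0.33 9.87] roll -0.1
```

```bash
python3 -m pendant '[[0.1,0.3,3,0],[0.1,0.3,6,0],[0.1,0.3,8,0],[0.1,0.3,9.3,0],[0.1,0.3,9.8,0],[0.1,0.3,9.8,0]]'; python3 go.py -60 136 52 90; python3 - <<'E'
from h import *
shot("side","s2.png",(230,170,430,320),3.5)
E
```

```text
time_s: 1.7
eef_pos: [0.4171, 0.1103, 0.052]
eef_rot: [-0.001, -0.033, 0.999, 0.0]
wrist_force: [-0.4, 0.1, -0.4]
opening: 0.601
grasp_force: 0.0
now cop [-116.9  139.9] z 52.0 yaw 90.01 q6 -1.66 t 1.7 F(cop) [-0.4  0.1] -0.4 open 0.6
delta [-5.69 -0.39 -0.02] roll 0.0
```

View pics/s2.png

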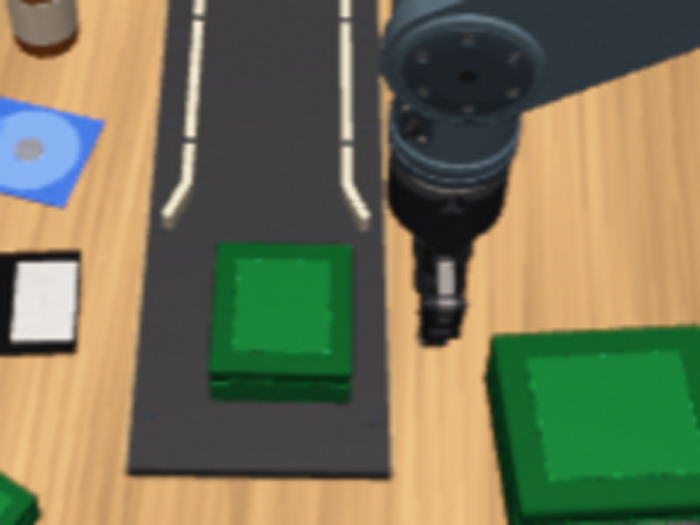

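The fingers stand clear on the robot's side of the case (s2: tips at about (435,340), case near face at x≈352). Now I'll push the side gently to centre it.

```bash
python3 -m pendant '[[-1.5,-0.4,0,0],[-3,-0.4,0,0],[-3.4,-0.4,0,0],[-3.6,-0.4,0,0],[-3.8,-0.4,0,0],[-4,-0.4,0,0],[-4.2,-0.4,0,0],[-4.4,-0.4,0,0],[-4.5,-0.4,0,0],[-4.5,-0.4,0,0]]'; python3 go.py -60 136 52 90
```

```text
time_s: 2.58
eef_pos: [0.4634, 0.1094, 0.0531]
eef_rot: [0.0, -0.033, 0.999, -0.0]
wrist_force: [-0.5, 0.1, -0.0]
opening: 0.601
grasp_force: 0.0
now cop [-70.7 135.9] z 53.1 yaw 90.02 q6 -1.66 t 2.5833 F(cop) [-0.5  0.2] -0.0 open 0.6
delta [-1.07  0.01  0.11] roll 0.0
```

```bash
python3 -m pendant '[[-0.15,0,0.1,0],[-0.3,0,0.1,0],[-0.45,0,0.1,0],[-0.6,0,0.1,0]]'; python3 go.py -60 136 52 90;python3 -m pendant '[[-0.15,0,0,0],[-0.3,0,0,0],[-0.4,0,0,0]]'; python3 go.py -60 136 52 90; python3 - <<'E'
from h import *
shot("top","t2.png",(235,160,435,260),4)
E
```

```text
time_s: 2.92
eef_pos: [0.4695, 0.1098, 0.052]
eef_rot: [-0.0, -0.033, 0.999, -0.0]
wrist_force: [-0.1, 0.6, 0.8]
opening: 0.6
grasp_force: 0.0
now cop [-64.7 135.8] z 52.0 yaw 90.02 q6 -1.65 t 2.9167 F(cop) [-0.   0.6] 0.8 open 0.6
delta [-0.47  0.02  0.  ] roll 0.0
time_s: 3.17
eef_pos: [0.4736, 0.11, 0.0521]
eef_rot: [0.0, -0.033, 0.999, -0.0]
wrist_force: [-0.0, -0.1, -0.5]
opening: 0.602
grasp_force: 0.0
now cop [-60.6 135.8] z 52.1 yaw 90.02 q6 -1.65 t 3.1667 F(cop) [-0.  -0.1] -0.5 open 0.6
delta [-0.06  0.02  0.01] roll 0.0
```

View pics/t2.png

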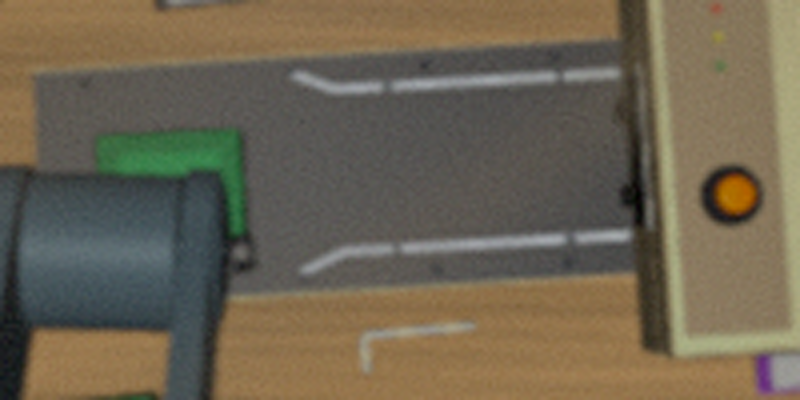

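```bash
python3 - <<'E'
from go import *
def c(u,v,z): return (M.T@(at("top",235+u/4-.375,160+v/4-.375,z)[:2]-C)*1e3).round(1)
for u,v,z in [(243,240,.06),(243,255,.06),(243,270,.06),(247,260,.054),(101,265,.054),(97,138,.054),(241,130,.054),(101,135,.054)]: print(u,v,c(u,v,z))
E
```

```text
243 240 [-48.2  83.7]
243 255 [-59.1  84.3]
243 270 [-70.   84.8]
247 260 [-62.8  81.9]
101 265 [-60.4 189.3]
97 138 [ 33.3 187.7]
241 130 [32.9 81.1]
101 135 [ 35.3 184.6]
```

```bash
python3 - <<'E'
from go import *
shot("side","s3.png",(270,200,390,300),6)
o,p,r=state()
for q in (p,p+r[:,2]*.022): 
  for dy in(-.04,0,.04): print((pix("side",q+r[:,1]*dy)-[270,200])*6)
E
```

```text
[354.15105089 265.88666357]
[355.00776158 347.31100515]
[355.91048347 432.62167374]
[352.49398374 295.47303554]
[353.30199915 376.37648755]
[354.1529865  461.08861528]
```

View pics/s3.png

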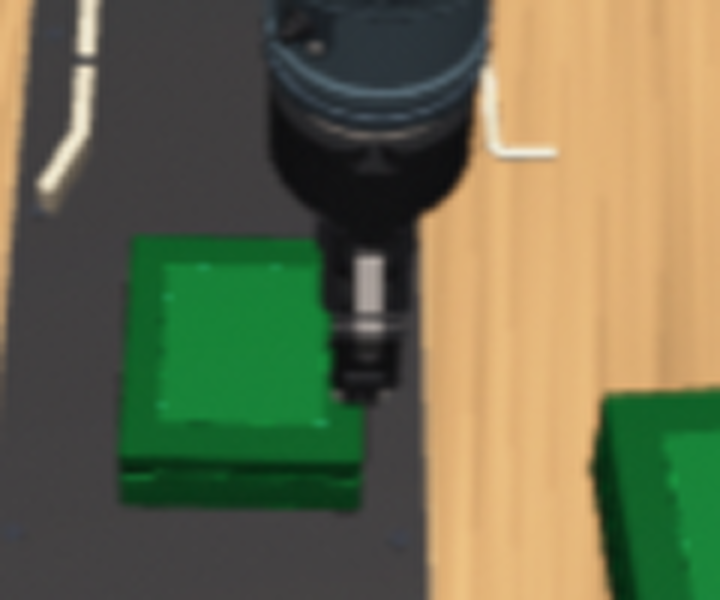

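The picture contradicts nominal tip height. The finger at (360,400) covers the case's top edge and the case (right edge x≈365) has not moved, so the tips are passing above it. I'll back off and lower over bare table to find the true tip height.

```bash
python3 -m pendant '[[1.5,0,-0.3,0],[3.5,0,-0.3,0],[5.5,0,0,0],[5.7,0,1,0],[5.7,0,2,0],[5.7,0,2.5,0],[5.7,0,2.7,0],[5.7,0,2.7,0]]'; python3 - <<'E'
from go import *
shot("side","s4.png",(270,200,390,300),6)
o,p,r=state();print(p,o["wrist_force"])
for q in (p,p+r[:,2]*.022): 
  for dy in(0,.033): print((pix("side",q+r[:,1]*dy)-[270,200])*6)
E
```

```text
time_s: 3.93
eef_pos: [0.4166, 0.1062, 0.0246]
eef_rot: [-0.0, -0.033, 0.999, 0.0]
wrist_force: [-0.7, -0.4, -0.6]
opening: 0.6
grasp_force: 0.0
[0.4168877  0.10619433 0.02493059] [ 0.80623316  0.6328119  -0.20288507]
[489.88243349 385.06458379]
[493.19104019 454.60016337]
[486.27678411 413.07492734]
[489.47207898 482.12137576]
```

View pics/s4.png

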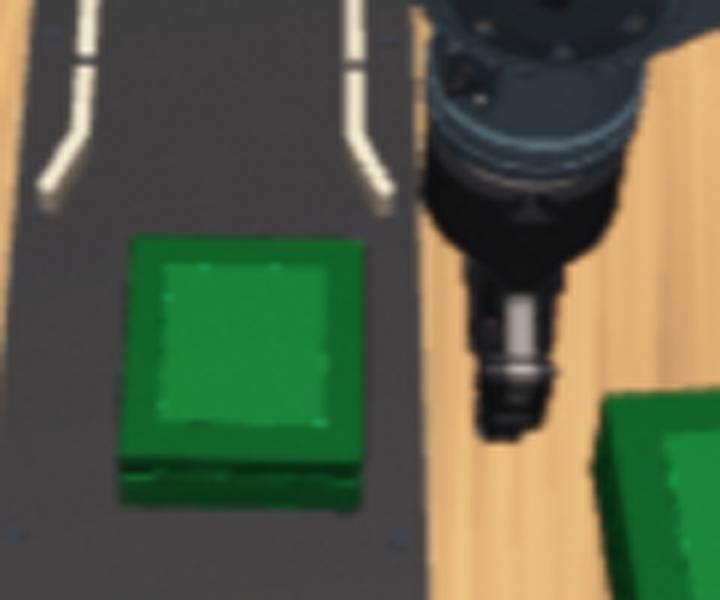

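```bash
python3 -m pendant '[[0,0,0.3,0],[0,0,0.6,0],[0,0,0.8,0],[0,0,0.8,0]]'; python3 -m pendant '[[0,0,0.2,0],[0,0,0.4,0],[0,0,0.4,0]]'
```

```text
time_s: 4.32
eef_pos: [0.4162, 0.1062, 0.0167]
eef_rot: [-0.0, -0.033, 0.999, 0.0]
wrist_force: [0.1, 0.1, 0.9]
opening: 0.601
grasp_force: 0.0
time_s: 4.57
eef_pos: [0.4162, 0.1062, 0.0128]
eef_rot: [-0.0, -0.033, 0.999, 0.0]
wrist_force: [-0.2, -0.2, -0.2]
opening: 0.602
grasp_force: 0.0
```

```bash
for i in 1; do python3 -m pendant '[[0,0,0.2,0],[0,0,0.4,0],[0,0,0.4,0]]'; python3 -m pendant '[[0,0,0.2,0],[0,0,0.4,0],[0,0,0.4,0]]'; done
```

```text
time_s: 4.82
eef_pos: [0.4162, 0.1062, 0.0087]
eef_rot: [-0.0, -0.033, 0.999, 0.0]
wrist_force: [0.3, -0.0, -0.2]
opening: 0.6
grasp_force: 0.0
time_s: 5.07
eef_pos: [0.4162, 0.1062, 0.0047]
eef_rot: [-0.0, -0.033, 0.999, 0.0]
wrist_force: [-0.2, 0.2, -0.9]
opening: 0.601
grasp_force: 0.0
```

```bash
python3 -m pendant '[[0,0,0.2,0],[0,0,0.4,0],[0,0,0.4,0]]' | grep -E "pos|force"; python3 -m pendant '[[0,0,0.2,0],[0,0,0.3,0],[0,0,0.3,0]]'| grep -E "pos|force"
```

```text
eef_pos: [0.4162, 0.1062, 0.0007]
wrist_force: [1.4, -1.3, 0.3]
grasp_force: 0.0
eef_pos: [0.4163, 0.1062, -0.0021]
wrist_force: [0.1, 0.2, -0.0]
grasp_force: 0.0
```

```bash
python3 -m pendant '[[0,0,0.2,0],[0,0,0.3,0],[0,0,0.3,0]]' | grep -E "pos|force"; python3 -m pendant '[[0,0,0.2,0],[0,0,0.3,0],[0,0,0.3,0]]'| grep -E "pos|force"
```

```text
eef_pos: [0.4162, 0.1062, -0.0052]
wrist_force: [-0.6, 0.6, -0.3]
grasp_force: 0.0
eef_pos: [0.4163, 0.1062, -0.0081]
wrist_force: [-0.3, -0.2, 0.1]
grasp_force: 0.0
```

```bash
python3 -m pendant '[[0,0,0.2,0],[0,0,0.2,0]]' | grep -E "pos|wrist"; python3 -m pendant '[[0,0,0.2,0],[0,0,0.2,0]]'| grep -E "pos|wrist"; python3 -m pendant '[[0,0,0.2,0],[0,0,0.2,0]]'| grep -E "pos|wrist"
```

```text
eef_pos: [0.4163, 0.1062, -0.0102]
wrist_force: [-0.3, 0.4, -0.4]
eef_pos: [0.4163, 0.1062, -0.0122]
wrist_force: [-1.0, 0.0, -0.7]
eef_pos: [0.4166, 0.1062, -0.0134]
wrist_force: [-3.2, 0.3, 9.2]
```

Contact comes at TCP z≈-13 mm, so at opening 0.6 the tips sit at TCP z + 13 mm. I'll raise so the tips are at z≈28 and write an edge measurement.

```bash
cat > edge.py <<'E'
from h import *
def green(im):
    im=im.astype(int);r,g,b=im[...,0],im[...,1],im[...,2];return (g>1.35*r)&(g>1.2*b)&(g>45)
def blob(n,near):
    im=cv2.GaussianBlur(imaging.camera(n),(0,0),.7);m=green(im).astype(np.uint8)
    k,l,s,c=cv2.connectedComponentsWithStats(m)
    u,v=map(int,near);i=l[v-12:v+12,u-12:u+12];i=np.bincount(i[i>0]).argmax();return (l==i),s[i]
P={"side":(np.array([.5419,-.0203]),np.radians(3.80)),"top":(np.array([.544,-.0223]),np.radians(3.75))}
def cop(n,u,v,z):
    c,a=P[n];p=at(n,u,v,z)[:2]-c;return np.array([[np.cos(a),np.sin(a)],[-np.sin(a),np.cos(a)]])@p*1e3
E
cat > far.py <<'E'
from edge import *
m,s=blob("side",(310,258));print(s)
vs=range(s[1]+4,s[1]+36,2)
for side in(0,1):
    q=[]
    for v in vs:
        us=np.where(m[v])[0];q.append(cop("side",us[0]-.5 if side==0 else us[-1]+.5,v,.054))
    q=np.array(q);f=np.polyfit(q[:,1],q[:,0],1);print("far" if side==0 else "near","x mean",q[:,0].mean().round(1),"y",q[:,1].mean().round(),"yaw deg",-np.degrees(np.arctan(f[0])).round(1), "sd",(q[:,0]-np.polyval(f,q[:,1])).std().round(2))
E
python3 -m pendant '[[0,0,-1,0],[0,0,-2,0],[0,0,-2.9,0],[0,0,-2.9,0]]'; python3 far.py; python3 go.py -60 136 16 90
```

```text
time_s: 6.9
eef_pos: [0.4183, 0.1063, 0.0173]
eef_rot: [0.002, -0.033, 0.999, -0.0]
wrist_force: [-0.5, -0.2, -0.5]
opening: 0.599
grasp_force: 0.0
[ 289  239   42   46 1872]
far x mean 36.8 y 137.0 yaw deg -0.6 sd 0.68
near x mean -62.7 y 136.0 yaw deg -0.6 sd 0.0
now cop [-116.4  135.7] z 16.6 yaw 90.02 q6 -1.67 t 6.95 F(cop) [-0.2  0.3] 0.3 open 0.6
delta [-5.64  0.03  0.08] roll 0.0
```

```bash
python3 -m pendant '[[-1.5,0,0,0],[-2.8,0,0,0],[-3.4,0,0,0],[-3.6,0,0,0],[-3.8,0,0,0],[-4,0,0,0],[-4.2,0,0,0],[-4.4,0,0,0],[-4.6,0,0,0],[-4.8,0,0,0],[-4.8,0,0,0]]'; python3 far.py; python3 go.py -60 136 16 90
```

```text
time_s: 7.87
eef_pos: [0.4644, 0.1095, 0.015]
eef_rot: [-0.0, -0.033, 0.999, 0.0]
wrist_force: [-0.2, 0.3, -0.6]
opening: 0.599
grasp_force: 0.3
[ 287  239   43   46 1817]
far x mean 41.1 y 137.0 yaw deg 0.1 sd 0.68
near x mean -55.8 y 136.0 yaw deg 5.4 sd 1.42
now cop [-69.7 135.9] z 15.0 yaw 90.02 q6 -1.66 t 7.9167 F(cop) [-0.4 -0.6] -0.2 open 0.6
delta [-0.97  0.01 -0.1 ] roll 0.0
```

```bash
python3 -m pendant '[[-0.2,0,0,0],[-0.4,0,0,0],[-0.6,0,0,0],[-0.75,0,0,0],[-0.9,0,0,0],[-0.9,0,0,0]]'; python3 far.py;  python3 -m pendant '[[0.5,0,0,0],[2,0,-1,0],[4,0,-4,0],[6,0,-8,0],[6,0,-8,0],[6,0,-8,0]]'; python3 far.py; python3 go.py -60 260 110 0
```

```text
time_s: 8.42
eef_pos: [0.4738, 0.11, 0.0152]
eef_rot: [0.0, -0.033, 0.999, 0.0]
wrist_force: [0.4, -0.1, -0.7]
opening: 0.604
grasp_force: 0.1
[ 284  239   42   46 1806]
far x mean 50.5 y 138.0 yaw deg 0.9 sd 0.6
near x mean -45.8 y 136.0 yaw deg 6.1 sd 1.69
time_s: 8.97
eef_pos: [0.415, 0.1061, 0.0979]
eef_rot: [0.003, -0.033, 0.999, -0.0]
wrist_force: [0.2, 0.1, -0.4]
opening: 0.601
grasp_force: 0.0
[ 283  239   43   46 1893]
far x mean 50.5 y 138.0 yaw deg 0.9 sd 0.6
near x mean -50.5 y 136.0 yaw deg -0.2 sd 0.0
now cop [-120.   135.8] z 96.2 yaw 90.02 q6 -1.67 t 9.0167 F(cop) [0.  0.1] -0.6 open 0.6
delta [-6.01 12.42 -1.36] roll 90.0
```

```bash
python3 -m pendant '[[-3,3,0,7],[-6,6,0,14],[-9,9,0,21],[-12,11.9,0,28],[-12,11.9,0,35],[-12,11.9,0,42],[-12,11.9,0,49],[-12,11.9,0,56],[-12,11.9,0,63],[-12,11.9,0,70],[-12,11.9,0,77],[-12,11.9,0,84]]';python3 -m pendant '[[0,0,0,6],[0,0,0,6],[0,0,0,6]]' ; python3 go.py 0 255 15 0
```

```text
time_s: 10.02
eef_pos: [0.5245, 0.2325, 0.0924]
eef_rot: [-0.001, 0.646, 0.763, -0.001]
wrist_force: [0.5, 0.8, 0.0]
opening: 0.602
grasp_force: 0.0
time_s: 10.27
eef_pos: [0.5246, 0.2325, 0.0931]
eef_rot: [-0.001, 0.682, 0.731, -0.001]
wrist_force: [0.1, 0.1, -0.6]
opening: 0.602
grasp_force: 0.0
now cop [ -1.5 254.7] z 93.1 yaw 0.19 q6 0.14 t 10.2667 F(cop) [0.1 0.1] -0.6 open 0.6
delta [0.04 0.17 7.81] roll 0.2
```

```bash
python3 -m pendant '[[0,0.15,3,0],[0,0.15,6,0],[0,0.15,7.3,0],[0,0.15,7.8,0],[-2,0.15,7.8,0],[-4,0.15,7.8,0],[-4.6,0.15,7.8,0],[-5,0.15,7.8,0],[-5.4,0.15,7.8,0],[-5.7,0.15,7.8,0],[-6,0.15,7.8,0],[-6,0.15,7.8,0]]'; python3 far.py; python3 go.py 0 100 15 0
```

```text
time_s: 11.27
eef_pos: [0.5311, 0.1732, 0.0175]
eef_rot: [0.0, 0.683, 0.73, 0.0]
wrist_force: [-0.2, -0.0, -0.7]
opening: 0.6
grasp_force: 0.0
[320 238   6  21 107]
now cop [  0.8 195.1] z 17.3 yaw 0.04 q6 0.04 t 11.3167 F(cop) [-0.5 -0.1] -0.2 open 0.6
delta [-9.51 -0.09  0.23] roll 0.0Traceback (most recent call last):
  File "far.py", line 7, in <module>
    us=np.where(m[v])[0];q.append(cop("side",us[0]-.5 if side==0 else us[-1]+.5,v,.054))
                                             ~~^^^
IndexError: index 0 is out of bounds for axis 0 with size 0
```

```bash
cat > topm.py <<'E'
from edge import *
im=cv2.GaussianBlur(imaging.camera("top"),(0,0),.7);m=green(im)
lo=np.array([pix("top",[.40+.0,y,.05]) for y in(.3,-.25)]);
sel=np.zeros_like(m);sel[172:238,243:392]=1;m&=sel.astype(bool)
k,l,s,_=cv2.connectedComponentsWithStats(m.astype(np.uint8))
i=1+s[1:,4].argmax();m=l==i;print("bbox",s[i])
x0,w=s[i][0],s[i][2]
for u in range(x0+w-3,max(x0,x0+w-40),-5):
    vs=np.where(m[:,u])[0];print("far",cop("top",u,vs[0]-.5,.054).round(1),"near",cop("top",u,vs[-1]+.5,.054).round(1))
v0=s[i][1]
print("front",[cop("top",np.where(m[v])[0][-1]+.5,v,.054).round(1).tolist() for v in range(v0+3,v0+s[i][3]-2,4)])
E
python3 topm.py;  python3 -m pendant '[[-0.4,-0.1,0.2,0],[-1,-0.1,0.2,0],[-1.6,-0.1,0.2,0],[-2.2,-0.1,0.2,0],[-2.8,-0.1,0.2,0],[-3.4,-0.1,0.2,0],[-4,-0.1,0.2,0],[-4,-0.1,0.2,0]]';python3 topm.py;python3 go.py 0 100 15 0
```

```text
bbox [ 264  187   34   35 1046]
far [45.6 80.9] near [-48.6  85.9]
far [46.4 95.6] near [-50.7 100.7]
far [ 47.3 110.4] near [-49.8 115.4]
far [ 48.1 125.1] near [-49.  130.1]
far [ 46.  140.1] near [-48.2 144.8]
far [ 46.9 154.9] near [-50.3 159.6]
far [ 33.  170.4] near [-49.5 174.4]
front [[38.1, 79.8], [26.1, 77.5], [14.3, 78.1], [2.5, 78.8], [-9.2, 79.4], [-21.1, 77.1], [-32.9, 77.7], [-44.6, 78.3]]
time_s: 12.03
eef_pos: [0.5325, 0.1315, 0.015]
eef_rot: [0.0, 0.684, 0.73, -0.0]
wrist_force: [-0.1, 0.4, -0.2]
opening: 0.595
grasp_force: 0.0
bbox [281 187  31  34 941]
far [46.1 39.5] near [-50.9  44.9]
far [47.  54.2] near [-50.1  59.5]
far [47.8 69. ] near [-49.2  74.2]
far [45.7 83.8] near [-51.3  89. ]
far [46.6 98.6] near [-50.5 103.7]
far [ 44.5 113.5] near [-49.7 118.3]
front [[35.7, 38.6], [23.7, 36.4], [12.0, 37.0], [0.2, 37.7], [-11.7, 35.4], [-23.5, 36.0], [-35.2, 36.7], [-46.9, 37.4]]
now cop [ -0.3 153.9] z 15.0 yaw -0.05 q6 -0.04 t 12.0833 F(cop) [ 0.5 -0.6] 0.9 open 0.6
delta [-5.39  0.03  0.01] roll -0.0
```

```bash
python3 -m pendant '[[-0.7,0.05,0,0],[-1.4,0.05,0,0],[-2.1,0.05,0,0],[-2.8,0.05,0,0],[-3.5,0.05,0,0],[-4.2,0.05,0,0],[-4.9,0.05,0,0],[-5.6,0.05,0,0],[-6.3,0.05,0,0],[-7,0.05,0,0],[-7.5,0.05,0,0],[-7.5,0.05,0,0]]';python3 topm.py;python3 go.py 0 -82 15 0
```

```text
time_s: 13.08
eef_pos: [0.5382, 0.057, 0.0152]
eef_rot: [0.0, 0.683, 0.73, -0.0]
wrist_force: [-0.4, 0.1, 0.4]
opening: 0.604
grasp_force: 0.0
bbox [312 185  25  34 705]
far [ 47.8 -34.3] near [-49.2 -28.5]
far [ 48.6 -19.6] near [-48.4 -13.9]
far [49.5 -4.9] near [-50.4   0.9]
far [47.4 10. ] near [-49.6  15.5]
far [-19.5  28.5] near [-48.8  30.1]
front [[37.2, -38.1], [25.4, -37.4], [13.6, -36.7], [1.7, -38.9], [-10.1, -38.2], [-21.8, -37.5], [-33.5, -36.8], [-45.2, -36.1]]
now cop [ 0.4 79.1] z 15.2 yaw -0.03 q6 -0.18 t 13.1333 F(cop) [-0.1 -0.1] 0.9 open 0.6
delta [-16.11  -0.03   0.02] roll -0.0
```

Centred (±1 mm) and straight. I'll continue down the lane.

```bash
python3 -m pendant '[[-0.8,0,0,0],[-1.6,0,0,0],[-2.4,0,0,0],[-3.2,0,0,0],[-4,0,0,0],[-4.8,0,0,0],[-5.6,0,0,0],[-6.4,0,0,0],[-7.2,0,0,0],[-8,0,0,0],[-8.5,0,0,0],[-8.5,0,0,0]]';python3 topm.py;python3 go.py 0 -82 15 0
```

```text
time_s: 14.13
eef_pos: [0.5439, -0.028, 0.0152]
eef_rot: [0.0, 0.684, 0.73, -0.0]
wrist_force: [0.6, 0.4, 0.1]
opening: 0.6
grasp_force: 0.0
bbox [349 183  17  34 371]
far [  45.9 -119.8] near [ -48.2 -113.7]
far [  46.7 -105.1] near [-50.3 -98.9]
far [ -5.5 -87. ] near [-49.4 -84.3]
front [[38.4, -120.8], [26.6, -120.0], [14.6, -122.2], [2.9, -121.4], [-8.9, -120.6], [-20.6, -119.9], [-32.5, -122.1], [-44.2, -121.3]]
now cop [ 0.3 -6. ] z 15.1 yaw -0.03 q6 -0.33 t 14.1833 F(cop) [-0.2  0.1] 0.5 open 0.6
delta [-7.6  -0.03  0.01] roll -0.0
```

```bash
python3 -m pendant '[[-0.8,0,0,0],[-1.6,0,0,0],[-2.4,0,0,0],[-3.2,0,0,0],[-4,0,0,0],[-4.8,0,0,0],[-5.6,0,0,0],[-6.2,0,0,0],[-6.6,0,0,0],[-7,0,0,0],[-7.2,0,0,0],[-7.2,0,0,0]]';python3 topm.py;python3 go.py 0 -85 15 0
```

```text
time_s: 15.18
eef_pos: [0.5485, -0.0989, 0.0152]
eef_rot: [0.0, 0.683, 0.73, -0.0]
wrist_force: [-0.4, 0.5, 0.5]
opening: 0.599
grasp_force: 0.0
bbox [382 198   9  17 107]
far [   0.4 -190.6] near [ -49.5 -187.2]
far [ -22.3 -174.3] near [ -48.7 -172.5]
front [[-10.0, -191.4], [-21.9, -193.5], [-33.8, -195.7]]
now cop [  0.4 -77.4] z 15.2 yaw 0.01 q6 -0.46 t 15.2333 F(cop) [ 1.  -0.1] 0.6 open 0.6
delta [-0.76 -0.04  0.02] roll 0.0
```

```bash
python3 -m pendant '[[-0.1,0,0,0],[-0.2,0,0,0],[-0.3,0,0,0],[-0.3,0,0,0]]';python3 -m pendant '[[-0.1,0,0,0],[-0.2,0,0,0],[-0.2,0,0,0]]'
```

```text
time_s: 15.57
eef_pos: [0.5487, -0.1013, 0.0152]
eef_rot: [0.0, 0.683, 0.73, 0.0]
wrist_force: [-0.5, 1.7, 1.2]
opening: 0.601
grasp_force: 0.9
time_s: 15.82
eef_pos: [0.5488, -0.1035, 0.0152]
eef_rot: [0.0, 0.683, 0.73, 0.0]
wrist_force: [-0.7, 3.3, 2.2]
opening: 0.6
grasp_force: 1.0
```

```bash
python3 -m pendant '[[-0.1,0,0,0],[-0.2,0,0,0],[-0.2,0,0,0]]'|grep -E "pos|wrist";python3 -m pendant '[[-0.1,0,0,0],[-0.2,0,0,0],[-0.2,0,0,0]]'|grep -E "pos|wrist"
```

```text
eef_pos: [0.5488, -0.1037, 0.0152]
wrist_force: [-0.2, 9.6, 4.3]
eef_pos: [0.5488, -0.1037, 0.0152]
wrist_force: [1.0, 17.2, 8.8]
```

Home against the stops (force rises to 17 N with no further motion). I'll back off straight, rise, close the fingers and check.

```bash
python3 -m pendant '[[0.4,0,0,0],[1,0,0,0],[2.5,0,0,0],[5,0,0,0],[6,0,-3,0],[6,0,-7,0],[6,0,-11,0],[6,0,-15,0],[6,0,-19,0],[6,0,-20,0],[6,0,-20,0]]'; python3 - <<'E'
from h import *
shot("side","s5.png",(270,105,370,225),5)
E
python3 go.py -40 -257 215 0
```

```text
time_s: 17.23
eef_pos: [0.5474, -0.0478, 0.2197]
eef_rot: [0.004, 0.683, 0.73, 0.002]
wrist_force: [0.4, -0.5, -0.0]
opening: 0.603
grasp_force: 0.0
now cop [  1.1 -26.1] z 216.6 yaw 0.03 q6 -0.37 t 17.2833 F(cop) [-0.1 -0.2] -0.6 open 0.6
delta [-23.09  -4.12   0.19] roll 0.0
```

View pics/s5.png

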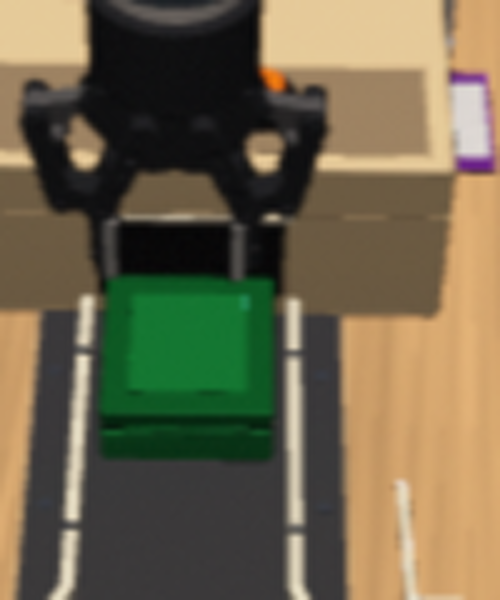

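The case (103–273, 275–455) sits evenly between the rails (≈85 and ≈293), with its front at the chassis. Now the key.

```bash
python3 -m pendant '[[-4,-1,0,0],[-8,-2,0,0],[-12,-3,0,0],[-16,-4,0,0],[-20,-4.1,0,0],[-22,-4.1,0,0],[-23,-4.1,0,0],[-23.1,-4.1,0,0],[-23.1,-4.1,0,0],[-23.1,-4.1,0,0]]' 0;  python3 go.py -40 -257 160 0; python3 - <<'E'
from h import *
shot("side","s6.png",(260,70,400,190),5)
E
```

```text
time_s: 18.12
eef_pos: [0.5193, -0.2788, 0.214]
eef_rot: [-0.001, 0.683, 0.731, 0.0]
wrist_force: [0.2, -0.8, -0.2]
opening: -0.007
grasp_force: 0.0
now cop [ -40.7 -255.2] z 214.0 yaw 0.09 q6 -0.76 t 18.1167 F(cop) [ 0.2 -0.9] -0.2 open -0.01
delta [-0.19  0.08  5.4 ] roll 0.1
```

View pics/s6.png

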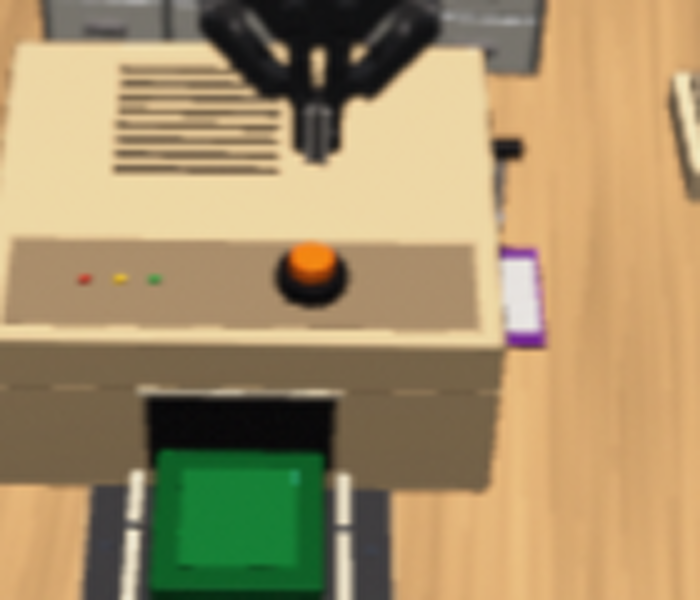

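The case is home, the lever and purple diskette are untouched, and the shut tips (318,160) are in line with the key (312,260). Descending.

```bash
python3 -m pendant '[[-0.2,0.1,1.5,0],[-0.2,0.1,2.8,0],[-0.2,0.1,3.2,0],[-0.2,0.1,3.2,0]]'; python3 -m pendant '[[0,0,0.4,0],[0,0,0.8,0],[0,0,1.2,0],[0,0,1.6,0],[0,0,2,0],[0,0,2.2,0],[0,0,2.2,0]]';python3 go.py -40 -257 147 0
```

```text
time_s: 18.5
eef_pos: [0.5197, -0.2809, 0.1811]
eef_rot: [-0.002, 0.683, 0.731, -0.0]
wrist_force: [1.6, -0.1, -0.3]
opening: -0.0
grasp_force: 0.0
time_s: 19.08
eef_pos: [0.5202, -0.2825, 0.1603]
eef_rot: [-0.001, 0.683, 0.73, -0.0]
wrist_force: [-0.7, -0.4, -0.1]
opening: 0.0
grasp_force: 0.0
now cop [ -40.  -258.9] z 160.3 yaw 0.01 q6 -0.76 t 19.0833 F(cop) [-0.8 -0.3] -0.1 open 0.0
delta [0.19 0.   1.33] roll 0.0
```

```bash
python3 -m pendant '[[0.2,0,0.2,0],[0.2,0,0.5,0],[0.2,0,0.8,0],[0.2,0,0.8,0]]'|grep -E "pos|wrist"; python3 -m pendant '[[0,0,0.2,0],[0,0,0.4,0],[0,0,0.4,0]]'|grep -E "pos|wrist"; python3 -m pendant '[[0,0,0.2,0],[0,0,0.2,0]]'|grep -E "pos|wrist"
```

```text
eef_pos: [0.5201, -0.2804, 0.1523]
wrist_force: [-0.3, 0.4, -0.2]
eef_pos: [0.5203, -0.2806, 0.1486]
wrist_force: [0.1, 0.2, -0.3]
eef_pos: [0.5203, -0.2806, 0.1468]
wrist_force: [0.4, -0.3, 0.8]
```

```bash
for i in 1; do python3 -m pendant '[[0,0,0.2,0],[0,0,0.2,0]]'|grep -E "pos|wrist"; python3 -m pendant '[[0,0,0.2,0],[0,0,0.2,0]]'|grep -E "pos|wrist"; python3 -m pendant '[[0,0,0.2,0],[0,0,0.2,0]]'|grep -E "pos|wrist"; done
```

```text
eef_pos: [0.5203, -0.2806, 0.1448]
wrist_force: [-0.4, -0.2, -0.1]
eef_pos: [0.5203, -0.2806, 0.1427]
wrist_force: [0.1, 0.6, 0.4]
eef_pos: [0.5206, -0.2808, 0.141]
wrist_force: [0.5, 0.3, 1.4]
```

```bash
for i in 1; do python3 -m pendant '[[0,0,0.2,0],[0,0,0.2,0]]'|grep -E "pos|wrist"; python3 -m pendant '[[0,0,0.2,0],[0,0,0.2,0]]'|grep -E "pos|wrist"; python3 -m pendant '[[0,0,0.2,0],[0,0,0.2,0]]'|grep -E "pos|wrist"; done
```

```text
eef_pos: [0.5206, -0.2808, 0.1392]
wrist_force: [0.3, -0.3, 2.4]
eef_pos: [0.5207, -0.2808, 0.1372]
wrist_force: [0.1, 0.0, 3.9]
eef_pos: [0.5207, -0.2809, 0.1358]
wrist_force: [-1.6, 1.0, 6.6]
```

```bash
python3 -m pendant '[[0,0,0.15,0],[0,0,0.15,0],[0,0,0.15,0]]'|grep -E "pos|wrist";python3 -m pendant '[[0,0,0.15,0],[0,0,0.15,0],[0,0,0.15,0]]'|grep -E "pos|wrist"
```

```text
eef_pos: [0.5208, -0.2809, 0.1357]
wrist_force: [-4.1, 3.9, 16.5]
eef_pos: [0.5209, -0.281, 0.1355]
wrist_force: [-7.7, 4.7, 23.3]
```

The key bottomed out: 6 mm of travel with force up to 23 N. Releasing and rising clear.

```bash
python3 -m pendant '[[0,0,-0.8,0],[0,0,-2,0],[0,0,-5,0],[0,0,-8,0],[0,0,-11,0],[4,0,-12,0],[8,0,-12,0],[12,0,-12,0],[16,0,-12,0],[20,0,-12,0],[22,0,-12,0],[22,0,-12,0]]';python3 -m pendant '[[4,0,0,0],[8,0,0,0],[12,0,0,0],[16,0,0,0],[20,0,0,0],[20,0,0,0],[20,0,0,0]]'; python3 topm.py; python3 - <<'E'
from edge import *
im=imaging.camera("side").astype(int)
# stale-picture check: orange key top, case blob in side view
m=(im[...,0]>180)&(im[...,1]<150)&(im[...,2]<80);m[:100]=0;m[150:]=0
print("key px",np.argwhere(m[:, 300:345]).mean(0)[::-1]+[300,0],"expected released", pix("side",np.r_[.5419+np.cos(.0663)*-.04+np.sin(.0663)*.257,-.0203-.04*np.sin(.0663)-.257*np.cos(.0663),.152]))
E
```

```text
time_s: 22.33
eef_pos: [0.505, -0.057, 0.252]
eef_rot: [-0.001, 0.682, 0.732, 0.0]
wrist_force: [0.3, 0.1, -0.8]
opening: 0.001
grasp_force: 0.0
time_s: 22.92
eef_pos: [0.4922, 0.1396, 0.2518]
eef_rot: [-0.0, 0.682, 0.732, -0.0]
wrist_force: [0.6, -1.1, 0.0]
opening: -0.002
grasp_force: 0.0
bbox [ 353  183   39   33 1194]
far [  35.6 -196. ] near [ -49.7 -190.2]
far [  45.3 -181.9] near [ -48.8 -175.5]
far [  46.2 -167.1] near [ -50.9 -160.6]
far [  47.  -152.4] near [ -50.1 -145.9]
far [  47.8 -137.6] near [ -49.2 -131.3]
far [  48.7 -122.9] near [ -48.4 -116.6]
far [  49.5 -108.2] near [ -47.5 -102. ]
far [ 47.4 -93.3] near [ -5.7 -89.9]
front [[34.1, -197.4], [22.2, -196.6], [10.5, -195.8], [-1.5, -197.9], [-13.3, -197.1], [-25.2, -199.2], [-36.9, -198.4]]
key px [nan nan] expected released [322.22200371 121.00283712]<stdin>:5: RuntimeWarning: Mean of empty slice.
  ret = um.true_divide(
```

```bash
python3 -c "
from bench import workorder;print(workorder.hand_in())"
```

```text
the job is handed in; nothing more can be done
None
```

I pushed the case home against both stops, centred in the lane with no sign of touching a rail. I then pressed the load key to the bottom, released it and handed the job in at about 23 s, but I didn't get a picture of the key back up.

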